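Tuck a picture frame's back under its tabs and hold it pressed flat

TASK

The picture frame lies face down, glass and picture already in: tuck the foot edge of the loose backboard (the short edge that the folded stand strut's free tip points to) fully in under the two steel tabs bent over the frame's opening, without prying those tabs up, then lay the board down flat on the back of the picture inside the frame. Finish while still holding the board and pressing it down firmly, though not hard enough to crack the glass, so that the other tabs could be bent over it: do not let go. Keep the frame where it lies and leave the other things on the table alone.

Things in the scene. Friction and masses are not known exactly. Their poses are not given: they have to be found in the camera images.
- frame: Wooden picture frame, face down: 223 (x) x 172 (y) x 18 mm, 0.56 kg, loose: slides under a push of a few N. Origin: centre of underside; z up. Moulding 20 mm wide round a straight-walled recess 183 (x) x 132 (y) mm. Foot end, nearer the robot: inner wall at x = -91.5 mm, with the two tabs bent over the recess. Four other tabs stand upright, flush with the head and side walls, up to 27 mm.
- picture: The back of the picture (white card over glass), fixed in the frame: the flat floor of the recess, 8 mm above the table, 10 mm below the moulding's top. Origin and axes coincide with the frame's.
- foot_wall (a point): Middle of the foot of the recess's inner wall at the foot end, at the level of the picture's back (frame coordinates -91.5, 0, 8 mm); axes as the frame's.
- tab_left (a joint): Angle (rad) by which the steel tab at frame y = +35 mm is bent up; 0 = level, as it starts. Each tab is 14 mm wide (y), 1.6 mm thick and reaches 9 mm from the foot wall into the recess (to frame +x), its underside 7 mm above the picture's back. Springy: about 3.3 N up at its tip bends it 0.1 rad.
- tab_right (a joint): The same for the equal tab at frame y = -35 mm.
- back: Loose backboard, pale, 178 (x) x 127 (y) x 4 mm, 0.12 kg, strut side up. Origin: centre of underside; z up. On top lies the dark folded stand strut, fixed: x -70 to +46, y -20 to +20 mm, 6 mm thick (top 10 mm above underside); grip it across its 40 mm with the fingertips at the board. Foot edge at x = -89 mm; hinge plate and hanging loop at the head end (+x).
- strut_grip (a point): Point on top of the strut, on its centre line, near the board's centre of mass (board coordinates -10, 0, 10 mm); axes as the board's.
- foot_left (a point): Lower corner of the board's foot edge at board coordinates (-89, +63.5, 0) mm.
- foot_right (a point): Lower corner of the board's foot edge at board coordinates (-89, -63.5, 0) mm.
- jar: Bystander: open glass jar holding two brushes, 80 mm across, 105 mm high (brushes to 200 mm). Origin: centre of its underside.
- plate: Bystander: white plastic plate, 190 mm across, 18 mm high. Origin: centre of its underside.
- brush: Bystander: paint brush 220 mm long, lying along its x.
- tape: Bystander: roll of paper tape, 90 mm across, 25 mm high. Origin: centre of its underside.
Mind the look-alikes: they are no part of the job. Of the things shaped like the back, the wooden one is meant.

How it is judged:
By the outcome, as a careful person would: the job done as asked, in the order asked, and still so for the second after the job is handed in, while the arm keeps its last pose, push and grip.
It also fails if it takes over 42 s, if anything falls off the work surface, if the arm or the gripper's body presses on something with over 40 N, if the wrist force passes 120 N, or if a joint passes its speed limit or range.

ROBOT

A 6-joint arm with a two-finger parallel gripper is mounted at the origin on the work surface. World frame = base frame: x ahead of the robot, y to its left, z up, the work surface at z = 0. Lengths are in m, angles in degrees, forces in N, time in s.
With the tool pointing down it reaches from about 0.4 to 0.825 m from the base axis. Payload 7 kg.
Tool frame: the origin (TCP) lies on the centre line of the jaws, within the pads' length; the fingertips stand 19 mm ahead of it and the grasp point (between the pads) is the TCP (r.tip_extent is the distance from the TCP to the fingertips, in m); z points along the fingers, y is the line along which they close (so a half turn about z gives the same grasp; the last joint's range is limited). The gripper opens to 88 mm and grips with 3 to 60 N. Pads are 19 mm wide; open, the fingers measure 130 mm over their backs; the gripper's body (78 mm by 193 mm) begins 47 mm behind the grasp point.
Start: joints at [-54.712, 20.546, 0.682, 0, -70.136, -16.507], TCP at [0.217, -0.639, 0.246] pointing down, gripper open.
Joint ranges: [-176.03, 176.03], [-82.01, 121.73], [-58.28, 71.71], [-173.87, 95.51], [-174.79, -0.11], [-173.66, 173.66]. Speed limits (degrees/s): [136.94, 136.94, 172.46, 180, 180, 180].

INTERFACE

Orientations are given as [roll, pitch, yaw] about the fixed x, y, z axes, in that order (R = Rz(yaw) Ry(pitch) Rx(roll)).
In Python, from plant import r gives the robot as it stands. The module is installed in compiled form; this text tells all that it offers.
- The arm moves only by the tool jog_arm, never from a script. Its argument "deltas" is a list that holds one entry, the list of rows, each a list of 5 numbers: the opening, from -1 (shut) to 1 (fully open), then the shift along the world's x, y, z in cm, then the turn about the world's z in rad. In form: [[[claw, dx, dy, dz, turn], ...]]. A call has 1 to 8 rows; each row shifts and turns the commanded pose from where the row before left it; what a row does not reach is not made up. A row lasts 1/8 s, in which the tool goes at most 62.5 mm and 10.7 degrees, less where a joint would pass 70% of its speed; a pose out of reach is approached as far as the arm can. A call with a gripper value outside its range is refused whole. The fingers move at their own pace and stop on an object; "force" is the grip in N (left out, the last holds). Time passes only in rows, so rows that do not move let the fingers close. It gives the time, the measured TCP pose, the force, the opening and the grip force at its end, in the units of the state.
- r.get_state(): the state, without advancing time (a new reading comes with each control period).
- r.capture(name): name is "scene" or "top"; returns the picture (400x640x3 uint8, blue, green, red); there is no depth.
- r.camera_info(name): a dict with "fx", "fy", "cx", "cy" (pixels), "k1" (the pictures are not rectified: a ray, as slopes to the right and down, at radius r is drawn at 1 + k1 r^2 times it, then the intrinsics apply), "view" (4x4, takes a point from world to camera coordinates). Camera axes: x right, y up, looking along -z (the intrinsics and any distortion apply to the point x, -y, -z); pixel columns grow to the right and rows downward; lengths in m; the calibration is good to about 2 mm. A picture is of the moment at which its call begins. camera_info takes no time and is no camera call.
- r.close_job(): hands the job in; it is judged then, once.
The state is a dict: "time_s": time; "joints": joint angles; "qd": joint speeds; "joint_torque": joint torques, N m; "tcp_pos": TCP position; "eef_rot": TCP orientation; "contact_force": force on the tool from outside, world axes, zero at the start; "moment": the same for the moment, N m; "gripper_width": finger opening in m; "gripper_force": force on a finger pad.
Only numpy, scipy, OpenCV 4.12 (cv2) and the standard library are available. Lean on these libraries where they do the work, as an engineer would, in place of code of your own. Each camera call takes 0.05 s, during which the arm holds its last target. There are 200 camera calls.

## Working session

There is one attempt and no reset: what is moved stays moved. The work goes in short steps, Python scripts to look and compute and a tool call to move; the robot and the scene stay as the last step left them, time stands still between calls to the robot, and variables do not carry over. Pictures are saved under pics/ and viewed, at most 10 in all, crops included, and the job is handed in when it is done.

Besides the shell and the picture viewer there is one more tool, called after ">>>" by a JSON object that holds its "op" and its "data", one argument or row to a line. jog_arm: Moves the arm, as the interface text tells. Its arguments: {"type":"object","properties":{"deltas":{"type":"array"},"force":{"type":"number"}},"required":["deltas"]}

```bash
mkdir -p pics; cat > h.py <<'E'
import numpy as np, cv2
from plant import r
def ray(cam,uv):
    c=r.camera_info(cam);V=np.array(c["view"]);uv=np.atleast_2d(np.array(uv,float))
    K=np.array([[c["fx"],0,c["cx"]],[0,c["fy"],c["cy"]],[0,0,1]])
    p=cv2.undistortPoints(uv.reshape(-1,1,2),K,np.array([c["k1"],0,0,0,0.]),).reshape(-1,2)
    d=np.c_[p[:,0],-p[:,1],-np.ones(len(p))]@V[:3,:3]
    return -V[:3,:3].T@V[:3,3],d
def onz(cam,uv,z):
    o,d=ray(cam,uv);z=np.broadcast_to(z,len(d));return o+d*((z-o[2])/d[:,2])[:,None]
def tri(u1,u2,a="scene",b="top"):
    out=[]
    for p,q in zip(np.atleast_2d(u1),np.atleast_2d(u2)):
        o1,d1=ray(a,p);o2,d2=ray(b,q);d1=d1[0];d2=d2[0]
        s=np.linalg.lstsq(np.c_[d1,-d2],o2-o1,rcond=None)[0]
        A,B=o1+s[0]*d1,o2+s[1]*d2;out.append(np.r_[(A+B)/2,np.linalg.norm(A-B)])
    return np.array(out)
def proj(cam,P):
    c=r.camera_info(cam);V=np.array(c["view"]);p=np.atleast_2d(P)@V[:3,:3].T+V[:3,3]
    s=np.c_[p[:,0],-p[:,1]]/-p[:,2:];s=s*(1+c["k1"]*(s**2).sum(1))[:,None]
    return s*[c["fx"],c["fy"]]+[c["cx"],c["cy"]]
E
python3 - <<'E'
from h import *
for n in("scene","top"):
    im=r.capture(n);cv2.imwrite(f"pics/{n}0.png",im)
    o,_=ray(n,[[320,200]]);print(n,o.round(3),{k:r.camera_info(n)[k] for k in("fx","k1")})
print(r.get_state())
E
```

```text
scene [ 1.174 -0.695  1.047] {'fx': 446.2109388289246, 'k1': -0.05891414201606104}
top [ 0.274 -0.066  1.731] {'fx': 474.27384457697855, 'k1': 0.02239122611275051}
{'time_s': 0.1, 'joints': array([-5.47126330e+01,  2.05874322e+01,  6.38534994e-01, -1.70071100e-02,
       -7.01354256e+01, -1.65070498e+01]), 'qd': array([ 0.00853192, -0.14192612,  0.17664165,  0.03955669, -0.0715495 ,
        0.06591314]), 'joint_torque': array([-5.59265245e-04, -5.84160304e+01,  2.93756837e+01,  7.01569989e+00,
        1.01481011e-02, -5.17498586e-05]), 'tcp_pos': array([ 0.21715217, -0.63868399,  0.2447138 ]), 'eef_rot': array([ 1.79914610e+02, -8.63137382e-03, -1.61225467e+02]), 'contact_force': array([ 0.06080112, -0.8340254 , -0.22946973]), 'moment': array([ 0.02159811,  0.01334583, -0.00359827]), 'gripper_force': 0.0, 'gripper_width': 0.08763363424058591}
```

View pics/scene0.png

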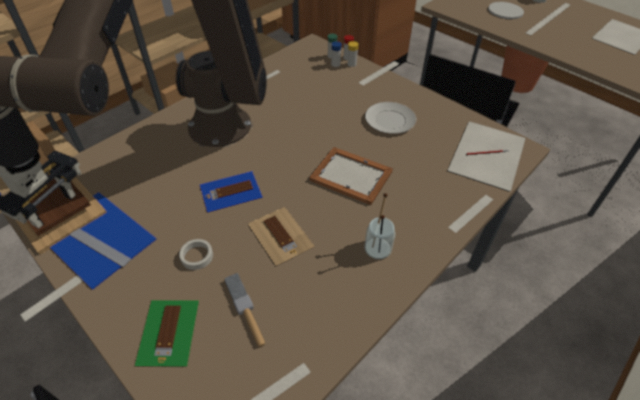

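View pics/top0.png

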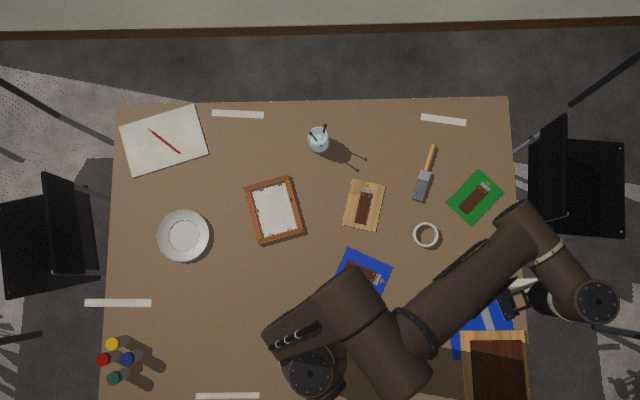

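Board-shaped candidates in the top view:
- pale wooden board at (363,205), scene (281,235)
- blue one at (360,270)
- green one at (475,197)
- big wooden thing at (495,365)

The one at (363,205) fits: it is wooden and pale, has a strut, and is about 49 px long, matching 178 mm. I'll confirm that in a crop and fit the contours.

```bash
python3 - <<'E'
from h import *
t=cv2.imread("pics/top0.png");s=cv2.imread("pics/scene0.png")
a=cv2.resize(t[165:255,235:395],(800,450)[:0] or (533,300),interpolation=cv2.INTER_CUBIC)
b=cv2.resize(s[140:270,240:400],(369,300),interpolation=cv2.INTER_CUBIC)
# layout: top row: board both views ; bottom: frame both
f=lambda im,x0,x1,y0,y1:cv2.resize(im[y0:y1,x0:x1],(400,300),interpolation=cv2.INTER_CUBIC)
out=np.vstack([np.hstack([f(t,323,403,175,235),f(s,240,320,205,265)]),np.hstack([f(t,226,322,174,246),f(s,303,399,141,213)])])
cv2.imwrite("pics/c1.png",np.clip(out*1.5,0,255).astype(np.uint8))
for p in((363,205),(345,215),(275,210),(250,200),(400,200)):
    print(p,t[p[1],p[0]],cv2.cvtColor(t[p[1]:p[1]+1,p[0]:p[0]+1],cv2.COLOR_BGR2HSV)[0,0])
E
```

```text
(363, 205) [34 51 82] [ 11 149  82]
(345, 215) [ 95 134 163] [ 17 106 163]
(275, 210) [165 176 179] [ 24  20 179]
(250, 200) [ 59  94 149] [ 12 154 149]
(400, 200) [ 84 104 127] [ 14  86 127]
```

View pics/c1.png

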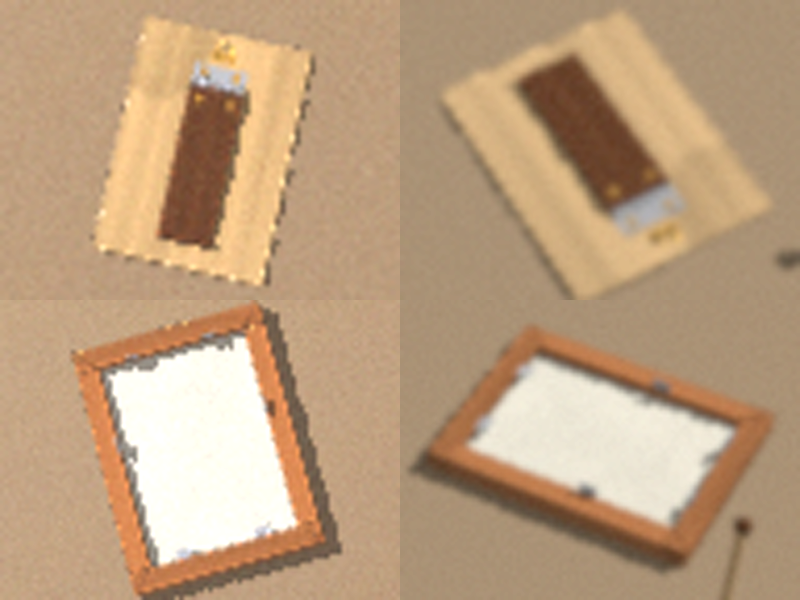

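The crop confirms it. The wooden board's hinge plate and loop are at the head (top view about (367,190)), and the strut's free tip points down to the foot, toward the robot. The frame is orange with white card, and its two foot tabs are at top view about (270,235) and (289,230). Next I fit edges in both views.

```bash
cat > fit.py <<'E'
from h import *
def contour(im,box,kind,up=6):
    x0,x1,y0,y1=box
    c=cv2.resize(im[y0:y1,x0:x1],None,fx=up,fy=up,interpolation=cv2.INTER_CUBIC)
    c=cv2.GaussianBlur(c,(0,0),3).astype(float)
    v=(c[...,2]-c[...,0]) if kind=="frame" else c[...,1]+0.5*(c[...,2]-c[...,0])
    if kind=="strut": v=-c[...,2]
    v8=cv2.normalize(v,None,0,255,cv2.NORM_MINMAX).astype(np.uint8)
    if kind=="board":
        bg=np.median(np.r_[v8[:6].ravel(),v8[-6:].ravel()]);th=bg+.5*(np.percentile(v8,90)-bg);m=(v8>th)*np.uint8(255)
    else: _,m=cv2.threshold(v8,0,255,cv2.THRESH_OTSU)
    cs,_=cv2.findContours(m,cv2.RETR_EXTERNAL,cv2.CHAIN_APPROX_NONE)
    k=max(cs,key=cv2.contourArea).reshape(-1,2)
    return (k+.5)/up-.5+[x0,y0]
def rect(cam,uv,h,size):
    """oriented rectangle from silhouette of a box of height h: near sides at z=0, far sides at z=h"""
    P0=onz(cam,uv,h)[:,:2];(c,s,a)=cv2.minAreaRect(P0.astype(np.float32))
    a=np.radians(a); a=a if abs(np.cos(a))>.7 else a-np.pi/2
    a=(a+np.pi/4)%(np.pi/2)-np.pi/4
    c=np.array(c);o=ray(cam,[[0,0]])[0][:2]
    for _ in range(6):
        ex=np.array([np.cos(a),np.sin(a)]);ey=np.array([-ex[1],ex[0]]);off={};angs=[]
        for n,t,hs,ht in((ex,ey,size[0]/2,size[1]/2),(-ex,ey,size[0]/2,size[1]/2),(ey,ex,size[1]/2,size[0]/2),(-ey,ex,size[1]/2,size[0]/2)):
            near=(o-c)@n>hs
            P=onz(cam,uv,0. if near else h)[:,:2]-c
            sel=P[(abs(P@n-hs)<.009)&(abs(P@t)<.85*ht)]
            if len(sel)<8: print("few",len(sel));continue
            vx,vy,px,py=cv2.fitLine(sel.astype(np.float32),cv2.DIST_HUBER,0,.001,.001).ravel()
            if vx*t[0]+vy*t[1]<0:vx,vy=-vx,-vy
            angs.append((np.cross(t,[vx,vy]),ht));off[tuple(n.round(6))]=np.median(sel@n)
        A=np.array(angs);a+=np.average(A[:,0],weights=A[:,1])
        o4=list(off.values());c=c+ex*(o4[0]-o4[1])/2+ey*(o4[2]-o4[3])/2
    return c,np.degrees(a),(o4[0]+o4[1])*1e3,(o4[2]+o4[3])*1e3
E
python3 - 2>/dev/null <<'E'
from fit import *
I={n:cv2.imread(f"pics/{n}0.png") for n in("scene","top")}
B={("board","top"):(333,395,172,240),("board","scene"):(243,320,202,270),("frame","top"):(236,312,168,252),("frame","scene"):(303,400,143,208)}
for k,h,s in(("board",.004,(.178,.127)),("frame",.018,(.223,.172))):
    q={}
    for n in I:
        uv=contour(I[n],B[k,n],k);print(k,n,[np.round(v,4) for v in rect(n,uv,h,s)])
        hull=cv2.convexHull(uv.astype(np.float32));q[n]=hull
        c=cv2.boxPoints(cv2.minAreaRect(hull)) 
        ap=hull.reshape(-1,2);P=onz(n,ap,h)[:,:2]
        # corner pixels by extremes in frame axes
        a=np.radians(rect(n,uv,h,s)[1]);R=np.array([[np.cos(a),np.sin(a)],[-np.sin(a),np.cos(a)]]);L=P@R.T/np.array(s)
        q[n]=[ap[np.argmax(L@np.array(d))] for d in((1,1),(1,-1),(-1,-1),(-1,1))]
    print("tri corners (HL,HR,FR,FL)\n",tri(q["scene"],q["top"]).round(4))
E
```

```text
board scene [array([ 0.5379, -0.1885]), np.float64(-14.2026), np.float64(173.1675), np.float64(123.4297)]
board top [array([ 0.5401, -0.1913]), np.float64(-13.8943), np.float64(174.7623), np.float64(124.4866)]
tri corners (HL,HR,FR,FL)
 [[ 0.6392 -0.1542  0.0054  0.0009]
 [ 0.6095 -0.2706  0.0081  0.0007]
 [ 0.4401 -0.229   0.0035  0.0023]
 [ 0.4707 -0.1109  0.0046  0.0021]]
few 0
```

```bash
sed -i 's/for _ in range(6)/for it in range(8)/; s/<.009)/<(.03 if it<3 else .009))/' fit.py
python3 - 2>&1 <<'E' | grep -v -i warn
from fit import *
I={n:cv2.imread(f"pics/{n}0.png") for n in("scene","top")}
B={"top":(236,312,168,252),"scene":(303,400,143,208)}
q={}
for n in I:
    uv=contour(I[n],B[n],"frame")
    c,a,w,l=rect(n,uv,.018,(.223,.172));print(n,c.round(4),a.round(2),w,l)
    v=I[n].copy();cv2.polylines(v,[uv.round().astype(int)],1,(0,255,0),1)
    for y in range(B[n][2],B[n][3],3000):pass
    a=np.radians(a);R=np.array([[np.cos(a),-np.sin(a)],[np.sin(a),np.cos(a)]])
    # inner white floor: mask bright unsaturated
    x0,x1,y0,y1=B[n];cr=cv2.GaussianBlur(cv2.resize(I[n][y0:y1,x0:x1],None,fx=6,fy=6,interpolation=cv2.INTER_CUBIC),(0,0),2)
    m=((cr[...,0]>110))*np.uint8(255)
    k=max(cv2.findContours(m,0,1)[0],key=cv2.contourArea).reshape(-1,2);uw=(k+.5)/6-.5+[x0,y0]
    L=(onz(n,uw,.008)[:,:2]-c)@R*1e3
    print(" floor in fitted frame coords: x",np.percentile(L[:,0],[2,98]).round(1),"y",np.percentile(L[:,1],[2,98]).round(1))
    hull=cv2.convexHull(uw.astype(np.float32)).reshape(-1,2);H=(onz(n,hull,.008)[:,:2]-c)@R/[.183,.132]
    q[n]=[hull[np.argmax(H@np.array(d))] for d in((1,1),(1,-1),(-1,-1),(-1,1))]
    hull=cv2.convexHull(uv.astype(np.float32)).reshape(-1,2);H=(onz(n,hull,.018)[:,:2]-c)@R/[.223,.172]
    q[n]+=[hull[np.argmax(H@np.array(d))] for d in((1,1),)]
print("tri floor HL HR FR FL, top HL\n",tri(q["scene"],q["top"]).round(4))
E
```

```text
scene [0.5256 0.1459] 14.9 220.65739808153074 161.81642015746363
 floor in fitted frame coords: x [-91.4  86.9] y [-63.7  55. ]
top [0.5285 0.14  ] 15.0 220.53040425925508 171.60075888608532
 floor in fitted frame coords: x [-92.   86.1] y [-66.8  61.1]
tri floor HL HR FR FL, top HL
 [[0.5941 0.2198 0.0082 0.    ]
 [0.6254 0.0988 0.0177 0.0029]
 [0.4603 0.0559 0.0148 0.0076]
 [0.4262 0.1731 0.0078 0.0007]
 [0.6111 0.2499 0.0171 0.0016]]
```

Both views agree to about 2–3 mm, which is within calibration, and the heights check out (board top about 5 mm, floor 8 mm, moulding 17 mm). The frame is at (0.528, 0.141), yaw 15°. The board is at (0.539, -0.190), yaw -14°. I'm moving now.

>>> {"op": "jog_arm", "data": {
  "deltas": [
    [[1,2.7,3.75,0,-0.072],[1,2.7,3.75,0,-0.072],[1,2.7,3.75,0,-0.072],[1,2.7,3.75,0,-0.072],[1,2.7,3.75,0,-0.072],[1,2.7,3.75,0,-0.072],[1,2.7,3.75,0,-0.072],[1,2.7,3.75,0,-0.072]]
  ],
  "force": 20
}}

```text
time_s: 1.1
tcp_pos: [0.4338, -0.3376, 0.2454]
eef_rot: [180.0, -0.0, 165.6]
contact_force: [1.0, -0.2, 0.2]
gripper_width: 0.0878
gripper_force: 0.0
```

>>> {"op": "jog_arm", "data": {
  "deltas": [
    [[1,2.7,3.75,-2,0],[1,2.7,3.75,-2,0],[1,2.7,3.75,-2,0],[1,2.5,3.65,-2,0],[1,0,0,-3,0],[1,0,0,-3,0],[1,0,0,0,0],[1,0,0,0,0]]
  ]
}}

```text
time_s: 2.1
tcp_pos: [0.5398, -0.1903, 0.1065]
eef_rot: [-180.0, 0.0, 165.8]
contact_force: [0.1, -0.3, 1.3]
gripper_width: 0.0876
gripper_force: 0.0
```

>>> {"op": "jog_arm", "data": {
  "deltas": [
    [[1,0,0,-3,0],[1,0,0,-3,0],[1,0,0,-2,0],[1,0,0,-0.17,0],[1,0,0,0,0],[1,0,0,0,0]]
  ]
}}

```text
time_s: 2.85
tcp_pos: [0.5402, -0.1902, 0.0253]
eef_rot: [180.0, 0.1, 165.8]
contact_force: [-0.4, 0.1, -1.3]
gripper_width: 0.0876
gripper_force: 0.0
```

>>> {"op": "jog_arm", "data": {
  "deltas": [
    [[-1,0,0,0,0],[-1,0,0,0,0],[-1,0,0,0,0],[-1,0,0,0,0],[-1,0,0,0,0],[-1,0,0,0,0]]
  ],
  "force": 20
}}

```text
time_s: 3.6
tcp_pos: [0.5393, -0.19, 0.0238]
eef_rot: [-180.0, -0.0, 165.8]
contact_force: [0.3, 0.3, 0.5]
gripper_width: 0.0394
gripper_force: 20.0
```

>>> {"op": "jog_arm", "data": {
  "deltas": [
    [[-1,0,0,0.5,0],[-1,0,0,1.5,0],[-1,0,0,3,0],[-1,0,0,3,0],[-1,0,0,0,0],[-1,0,0,0,0]]
  ]
}}

```text
time_s: 4.35
tcp_pos: [0.5391, -0.1899, 0.1042]
eef_rot: [180.0, 0.0, 165.8]
contact_force: [-0.7, -1.1, -2.5]
gripper_width: 0.0399
gripper_force: 20.0
```

>>> {"op": "jog_arm", "data": {
  "deltas": [
    [[-1,0,4.2,0,0.064],[-1,0,4.2,0,0.064],[-1,0,4.2,0,0.064],[-1,0,4.2,0,0.064],[-1,0,4.2,0,0.064],[-1,0,4.2,0,0.064],[-1,0,4.2,0,0.064],[-1,0,4.0,0,0.064]]
  ]
}}

```text
time_s: 5.35
tcp_pos: [0.5385, 0.1451, 0.1029]
eef_rot: [-180.0, -0.1, -164.8]
contact_force: [0.2, -0.4, -0.8]
gripper_width: 0.0395
gripper_force: 20.0
```

>>> {"op": "jog_arm", "data": {
  "deltas": [
    [[-1,0,0,-3,0],[-1,0,0,-1,0],[-1,0,0,0,0],[-1,0,0,0,0]]
  ]
}}

```text
time_s: 5.85
tcp_pos: [0.5397, 0.1436, 0.0645]
eef_rot: [-180.0, 0.0, -164.9]
contact_force: [0.1, 0.6, -1.0]
gripper_width: 0.0401
gripper_force: 20.0
```

```bash
python3 - <<'E'
from h import *
for n in("scene","top"):cv2.imwrite(f"pics/{n}1.png",r.capture(n))
s=cv2.imread("pics/scene1.png");t=cv2.imread("pics/top1.png")
f=lambda im,x0,x1,y0,y1:cv2.resize(im[y0:y1,x0:x1],(400,400),interpolation=cv2.INTER_CUBIC)
cv2.imwrite("pics/c2.png",np.clip(np.hstack([f(t,225,325,160,260),f(s,300,400,110,210)])*1.5,0,255).astype(np.uint8))
S=r.get_state();print(S["tcp_pos"],S["eef_rot"],S["contact_force"])
E
```

```text
[0.53984225 0.14381737 0.06470049] [ 1.79980216e+02  7.56086649e-02 -1.64920076e+02] [ 0.19867061  0.39514097 -1.04082962]
```

View pics/c2.png

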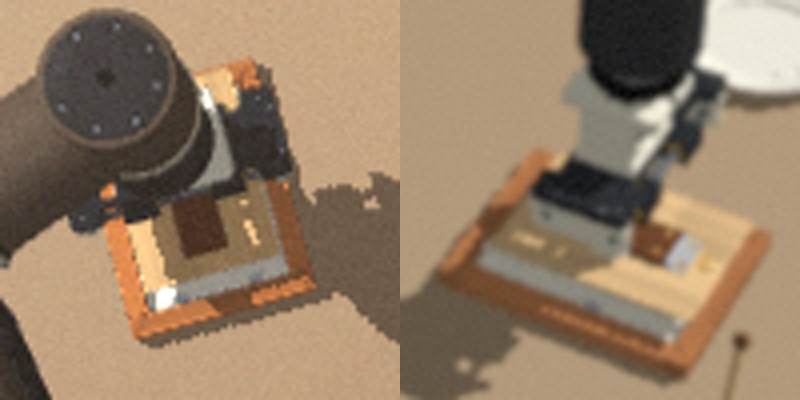

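The board is held over the frame and roughly aligned: foot edge at top view about (263–296, 231–225), head edge at scene about (473–492, 196–167). I'll check the alignment with an enlarged crop that marks the predicted corners.

```bash
cat > ov.py <<'E'
from h import *
def overlay(tag,zoff=-.0238,fc={"top":(.5285,.1400),"scene":(.5263,.1428)}):
    S=r.get_state();p=S["tcp_pos"];a=np.radians(S["eef_rot"][2]+180);R=np.array([[np.cos(a),-np.sin(a)],[np.sin(a),np.cos(a)]])
    fa=np.radians(15);F=np.array([[np.cos(fa),-np.sin(fa)],[np.sin(fa),np.cos(fa)]])
    print("board centre in frame mm",((p[:2]-np.array([.5274,.1414]))@F*1e3).round(1),"yaw",round(np.degrees(a)%360,2),"z",(p[2]+zoff).round(4))
    tiles=[]
    for n,bx in(("top",(248,308,195,255)),("scene",(325,405,135,215))):
        im=cv2.imread(f"pics/{n}{tag}.png");k=400//(bx[1]-bx[0])
        w=cv2.resize(im[bx[2]:bx[3],bx[0]:bx[1]],None,fx=k,fy=k,interpolation=cv2.INTER_CUBIC);w=np.clip(w*1.6,0,255).astype(np.uint8)
        sh=np.array(fc[n])-[.5274,.1414]
        for loc,z,col in((np.array([[x,y] for x in(-.089,.089) for y in(-.0635,.0635)]),p[2]+zoff+.004,(255,0,255)),):
            P=np.c_[loc@R.T+p[:2]+sh,np.full(4,z)]
            for u in proj(n,P):cv2.circle(w,tuple(((u-[bx[0],bx[2]]+.5)*k).astype(int)),2,col,-1)
        P=np.c_[np.array([[x,y] for x in(-.0915,.0915) for y in(-.066,.066)])@F.T+fc[n],np.full(4,.018)]
        for u in proj(n,P):cv2.circle(w,tuple(((u-[bx[0],bx[2]]+.5)*k).astype(int)),2,(0,255,0),-1)
        tiles.append(cv2.resize(w,(400,400)))
    cv2.imwrite(f"pics/ov{tag}.png",np.hstack(tiles))
E
python3 -c "
from ov import *;overlay(1)"
```

```text
board centre in frame mm [12.6 -0.9] yaw 15.08 z 0.0409
```

View pics/ov1.png

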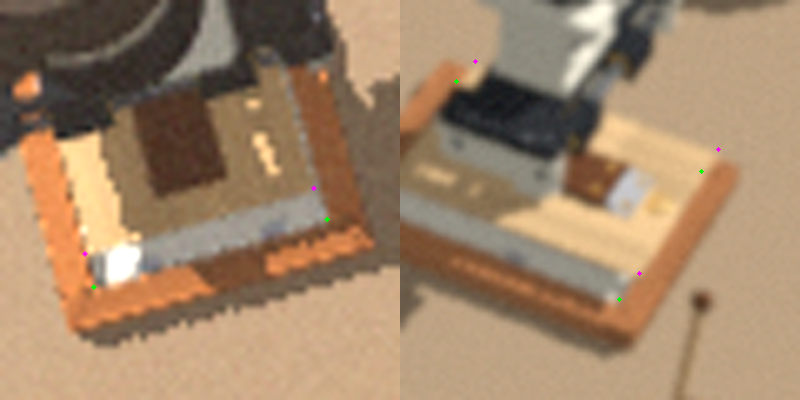

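The marks agree to about 1 mm, so the board is about 12 mm headward and centred. I'll trim y by +0.9 mm. Then I'll lower it so the head lands on the upright head tabs and tilts the foot down.

>>> {"op": "jog_arm", "data": {
  "deltas": [
    [[-1,-0.03,0.09,-0.5,0],[-1,0,0,-0.5,0],[-1,0,0,0,0],[-1,0,0,0,0]]
  ]
}}

```text
time_s: 6.45
tcp_pos: [0.539, 0.1449, 0.0538]
eef_rot: [-180.0, -0.0, -164.9]
contact_force: [0.0, 0.5, -1.3]
gripper_width: 0.0398
gripper_force: 20.0
```

>>> {"op": "jog_arm", "data": {
  "deltas": [
    [[-1,0,0,-0.2,0],[-1,0,0,-0.2,0],[-1,0,0,0,0],[-1,0,0,0,0]]
  ]
}}

```text
time_s: 6.95
tcp_pos: [0.539, 0.1449, 0.0499]
eef_rot: [180.0, 0.0, -164.9]
contact_force: [-0.0, 0.2, -1.2]
gripper_width: 0.0392
gripper_force: 20.0
```

>>> {"op": "jog_arm", "data": {
  "deltas": [
    [[-1,0,0,-0.1,0],[-1,0,0,-0.1,0],[-1,0,0,0,0],[-1,0,0,0,0]]
  ]
}}

```text
time_s: 7.45
tcp_pos: [0.539, 0.1449, 0.0479]
eef_rot: [180.0, 0.0, -164.9]
contact_force: [-1.7, -0.5, 0.3]
gripper_width: 0.0398
gripper_force: 20.0
```

>>> {"op": "jog_arm", "data": {
  "deltas": [
    [[-1,0,0,-0.1,0],[-1,0,0,-0.1,0],[-1,0,0,0,0],[-1,0,0,0,0]]
  ]
}}

```text
time_s: 7.95
tcp_pos: [0.539, 0.1449, 0.0458]
eef_rot: [-180.0, -0.0, -164.9]
contact_force: [-1.3, 0.8, 0.6]
gripper_width: 0.0395
gripper_force: 20.8
```

>>> {"op": "jog_arm", "data": {
  "deltas": [
    [[-1,0,0,-0.1,0],[-1,0,0,-0.1,0],[-1,0,0,0,0],[-1,0,0,0,0]]
  ]
}}

```text
time_s: 8.45
tcp_pos: [0.5391, 0.1448, 0.0439]
eef_rot: [-180.0, 0.0, -164.9]
contact_force: [-1.7, -0.5, 1.8]
gripper_width: 0.0397
gripper_force: 22.7
```

>>> {"op": "jog_arm", "data": {
  "deltas": [
    [[-1,0,0,-0.1,0],[-1,0,0,0,0],[-1,0,0,0,0]]
  ]
}}

```text
time_s: 8.82
tcp_pos: [0.5391, 0.1449, 0.0429]
eef_rot: [180.0, 0.0, -164.9]
contact_force: [0.5, -0.8, 1.3]
gripper_width: 0.0396
gripper_force: 23.6
```

```bash
python3 - <<'E'
from h import *
for n in("scene","top"):cv2.imwrite(f"pics/{n}2.png",r.capture(n))
from ov import *
overlay(2);S=r.get_state();print(S["contact_force"].round(1),S["moment"].round(2))
E
```

```text
board centre in frame mm [12.2  0.4] yaw 15.11 z 0.0191
[-1.1 -0.8  2.4] [-0.02  0.06  0.02]
```

View pics/ov2.png

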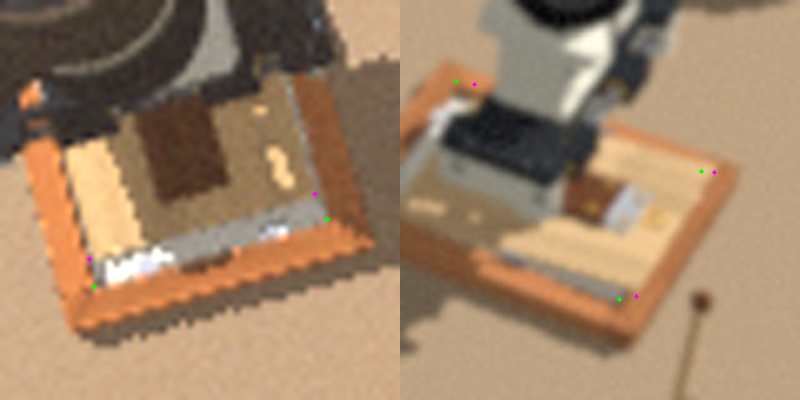

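>>> {"op": "jog_arm", "data": {
  "deltas": [
    [[-1,0,0,-0.1,0],[-1,0,0,0,0],[-1,0,0,0,0]]
  ]
}}

```text
time_s: 9.3
tcp_pos: [0.5391, 0.1449, 0.0419]
eef_rot: [180.0, 0.0, -164.9]
contact_force: [-0.1, 0.3, 1.7]
gripper_width: 0.0394
gripper_force: 24.5
```

>>> {"op": "jog_arm", "data": {
  "deltas": [
    [[-1,0,0,-0.05,0],[-1,0,0,0,0],[-1,0,0,0,0]]
  ]
}}

```text
time_s: 9.68
tcp_pos: [0.5391, 0.1449, 0.0419]
eef_rot: [180.0, 0.0, -164.9]
contact_force: [-2.4, 0.3, 6.9]
gripper_width: 0.0395
gripper_force: 25.0
```

>>> {"op": "jog_arm", "data": {
  "deltas": [
    [[-1,0,0,-0.05,0],[-1,0,0,0,0],[-1,0,0,0,0]]
  ]
}}

```text
time_s: 10.05
tcp_pos: [0.5391, 0.1449, 0.0418]
eef_rot: [-180.0, 0.0, -164.9]
contact_force: [-3.6, 0.2, 12.5]
gripper_width: 0.0394
gripper_force: 25.4
```

The foot touches the floor at TCP 0.0419, as predicted. I'll back off the press and slide footward under the tabs.

>>> {"op": "jog_arm", "data": {
  "deltas": [
    [[-1,0,0,0.09,0],[-1,0,0,0,0],[-1,0,0,0,0]]
  ]
}}

```text
time_s: 10.42
tcp_pos: [0.5391, 0.1449, 0.0419]
eef_rot: [180.0, 0.0, -164.9]
contact_force: [-1.1, -0.6, 5.7]
gripper_width: 0.0396
gripper_force: 24.8
```

>>> {"op": "jog_arm", "data": {
  "deltas": [
    [[-1,-0.19,-0.05,0,0],[-1,-0.19,-0.05,0,0],[-1,0,0,0,0],[-1,0,0,0,0]]
  ]
}}

```text
time_s: 10.92
tcp_pos: [0.5352, 0.144, 0.0417]
eef_rot: [180.0, 0.0, -164.9]
contact_force: [0.4, 0.9, 2.2]
gripper_width: 0.0397
gripper_force: 24.2
```

>>> {"op": "jog_arm", "data": {
  "deltas": [
    [[-1,-0.19,-0.05,0,0],[-1,-0.19,-0.05,0,0],[-1,0,0,0,0],[-1,0,0,0,0]]
  ]
}}

```text
time_s: 11.42
tcp_pos: [0.5309, 0.1426, 0.0416]
eef_rot: [-180.0, -0.1, -164.9]
contact_force: [-0.6, -0.1, 1.4]
gripper_width: 0.0397
gripper_force: 23.9
```

>>> {"op": "jog_arm", "data": {
  "deltas": [
    [[-1,-0.19,-0.05,0,0],[-1,0,0,0,0],[-1,0,0,0,0]]
  ]
}}

```text
time_s: 11.8
tcp_pos: [0.529, 0.1421, 0.0414]
eef_rot: [-180.0, -0.1, -164.9]
contact_force: [-0.4, 0.6, -1.5]
gripper_width: 0.0395
gripper_force: 21.6
```

>>> {"op": "jog_arm", "data": {
  "deltas": [
    [[-1,-0.1,-0.03,0,0],[-1,0,0,0,0],[-1,0,0,0,0]]
  ]
}}

```text
time_s: 12.18
tcp_pos: [0.5285, 0.142, 0.0417]
eef_rot: [180.0, -0.0, -164.9]
contact_force: [-0.3, 0.1, -0.4]
gripper_width: 0.0396
gripper_force: 21.6
```

>>> {"op": "jog_arm", "data": {
  "deltas": [
    [[-1,-0.1,-0.03,0,0],[-1,0,0,0,0],[-1,0,0,0,0]]
  ]
}}

```text
time_s: 12.55
tcp_pos: [0.5275, 0.1418, 0.0418]
eef_rot: [180.0, 0.0, -164.9]
contact_force: [0.3, 0.2, -1.1]
gripper_width: 0.0397
gripper_force: 21.6
```

```bash
python3 - <<'E'
from h import *
for n in("scene","top"):cv2.imwrite(f"pics/{n}3.png",r.capture(n))
from ov import *
overlay(3);S=r.get_state();print(S["contact_force"].round(1),S["moment"].round(2))
E
```

```text
board centre in frame mm [0.2 0.3] yaw 15.11 z 0.018
[-0.5 -0.2 -2. ] [ 0.   -0.02  0.03]
```

View pics/ov3.png

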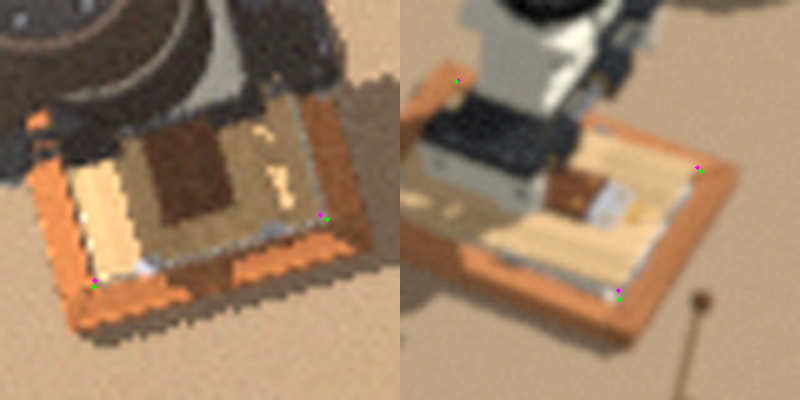

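The board is off the head tabs, the wrist carries only its weight, and both foot tabs (top view about (270,235) and (289,230)) lie over the board. I'll feel for the foot wall.

>>> {"op": "jog_arm", "data": {
  "deltas": [
    [[-1,-0.1,-0.03,0,0],[-1,0,0,0,0],[-1,0,0,0,0]]
  ]
}}

```text
time_s: 13.02
tcp_pos: [0.5265, 0.1415, 0.0418]
eef_rot: [-180.0, -0.0, -164.9]
contact_force: [-0.5, -0.7, -1.7]
gripper_width: 0.0396
gripper_force: 21.6
```

>>> {"op": "jog_arm", "data": {
  "deltas": [
    [[-1,-0.05,-0.01,0,0],[-1,0,0,0,0],[-1,0,0,0,0]]
  ]
}}

```text
time_s: 13.4
tcp_pos: [0.526, 0.1414, 0.0418]
eef_rot: [180.0, 0.0, -164.9]
contact_force: [0.7, 0.4, -1.5]
gripper_width: 0.0396
gripper_force: 21.7
```

>>> {"op": "jog_arm", "data": {
  "deltas": [
    [[-1,-0.05,-0.01,0,0],[-1,0,0,0,0],[-1,0,0,0,0]]
  ]
}}

```text
time_s: 13.78
tcp_pos: [0.5254, 0.1412, 0.0418]
eef_rot: [180.0, -0.0, -164.9]
contact_force: [-0.2, -0.1, -2.1]
gripper_width: 0.0395
gripper_force: 21.7
```

>>> {"op": "jog_arm", "data": {
  "deltas": [
    [[-1,-0.03,-0.01,0,0],[-1,0,0,0,0],[-1,0,0,0,0]]
  ]
}}

```text
time_s: 14.15
tcp_pos: [0.5252, 0.1412, 0.0418]
eef_rot: [180.0, 0.0, -164.9]
contact_force: [-0.8, -0.4, -1.7]
gripper_width: 0.0394
gripper_force: 21.7
```

>>> {"op": "jog_arm", "data": {
  "deltas": [
    [[-1,-0.03,-0.01,0,0],[-1,0,0,0,0],[-1,0,0,0,0]]
  ]
}}

```text
time_s: 14.52
tcp_pos: [0.5249, 0.1411, 0.0418]
eef_rot: [180.0, 0.0, -164.9]
contact_force: [-0.7, 0.7, -1.7]
gripper_width: 0.0398
gripper_force: 21.7
```

>>> {"op": "jog_arm", "data": {
  "deltas": [
    [[-1,-0.03,-0.01,0,0],[-1,0,0,0,0],[-1,0,0,0,0]]
  ]
}}

```text
time_s: 14.9
tcp_pos: [0.5246, 0.1409, 0.0418]
eef_rot: [180.0, 0.0, -164.9]
contact_force: [0.5, -0.5, -0.9]
gripper_width: 0.0392
gripper_force: 21.7
```

>>> {"op": "jog_arm", "data": {
  "deltas": [
    [[-1,-0.03,-0.01,0,0],[-1,0,0,0,0],[-1,0,0,0,0]]
  ]
}}

```text
time_s: 15.28
tcp_pos: [0.5243, 0.1408, 0.0418]
eef_rot: [-180.0, -0.0, -164.9]
contact_force: [-0.4, 0.1, -2.2]
gripper_width: 0.0397
gripper_force: 21.8
```

>>> {"op": "jog_arm", "data": {
  "deltas": [
    [[-1,-0.03,-0.01,0,0],[-1,0,0,0,0],[-1,0,0,0,0]]
  ]
}}

```text
time_s: 15.65
tcp_pos: [0.5242, 0.1409, 0.0419]
eef_rot: [180.0, 0.0, -164.9]
contact_force: [1.4, 0.2, -2.1]
gripper_width: 0.0397
gripper_force: 21.8
```

```bash
python3 - 2>/dev/null <<'E'
from fit import *
S=r.get_state();print(S["tcp_pos"],S["contact_force"].round(1),S["moment"].round(2))
for n in("scene","top"):cv2.imwrite(f"pics/{n}4.png",r.capture(n))
# frame shift since start: compare exposed foot edge/side pixels by phase correlation on patches
B={"top":(255,312,226,252),"scene":(355,400,165,208)}
for n,b in B.items():
    for k in(2,3,4):
        g=[cv2.imread(f"pics/{n}{t}.png")[b[2]:b[3],b[0]:b[1]].astype(np.float32) for t in(0,k)]
        g=[cv2.GaussianBlur(x[...,2]-x[...,0],(0,0),1) for x in g]
        print(n,k,np.round(cv2.phaseCorrelate(g[0],g[1],cv2.createHanningWindow(g[0].shape[::-1],cv2.CV_32F)),2))
E
```

```text
[0.52422589 0.14085442 0.041878  ] [ 1.4  0.2 -2.1] [-0.07 -0.54 -0.01]
```

The wall is touched: Fx is 1.4 N and the moment has jumped. I'll lay the board down, easing about 1.4 mm headward so the foot doesn't jam on the wall.

>>> {"op": "jog_arm", "data": {
  "deltas": [
    [[-1,0.03,0.01,-0.2,0],[-1,0.03,0.01,-0.2,0],[-1,0,0,0,0],[-1,0,0,0,0]]
  ]
}}

```text
time_s: 16.25
tcp_pos: [0.5244, 0.1409, 0.0377]
eef_rot: [-180.0, -0.0, -164.9]
contact_force: [0.9, 0.1, -0.1]
gripper_width: 0.0396
gripper_force: 20.5
```

>>> {"op": "jog_arm", "data": {
  "deltas": [
    [[-1,0.03,0.01,-0.2,0],[-1,0.03,0.01,-0.2,0],[-1,0,0,0,0],[-1,0,0,0,0]]
  ]
}}

```text
time_s: 16.75
tcp_pos: [0.525, 0.141, 0.0337]
eef_rot: [-180.0, -0.0, -164.9]
contact_force: [-0.8, -0.5, 1.2]
gripper_width: 0.0395
gripper_force: 20.0
```

```bash
python3 - 2>/dev/null <<'E'
from h import *
S=r.get_state();print(S["tcp_pos"],S["contact_force"].round(1),S["moment"].round(2))
E
```

```text
[0.52504374 0.14103971 0.03366925] [-0.8 -0.5  1.2] [-0.04  0.38  0.02]
```

>>> {"op": "jog_arm", "data": {
  "deltas": [
    [[-1,0.02,0.01,-0.1,0],[-1,0,0,-0.1,0],[-1,0,0,0,0],[-1,0,0,0,0]]
  ]
}}

```text
time_s: 17.25
tcp_pos: [0.5253, 0.1411, 0.0318]
eef_rot: [-180.0, -0.0, -164.9]
contact_force: [-1.7, -1.4, 3.8]
gripper_width: 0.0394
gripper_force: 20.0
```

>>> {"op": "jog_arm", "data": {
  "deltas": [
    [[-1,0,0,-0.1,0],[-1,0,0,0,0],[-1,0,0,0,0]]
  ]
}}

```text
time_s: 17.62
tcp_pos: [0.5253, 0.1412, 0.0317]
eef_rot: [-180.0, 0.0, -164.9]
contact_force: [-5.1, -1.5, 13.7]
gripper_width: 0.0396
gripper_force: 20.0
```

```bash
python3 - <<'E'
from h import *
for n in("scene","top"):cv2.imwrite(f"pics/{n}5.png",r.capture(n))
from ov import *
overlay(5,zoff=-.0238);S=r.get_state();print(S["tcp_pos"],S["contact_force"].round(1),S["moment"].round(2))
E
```

```text
board centre in frame mm [-2.1  0.3] yaw 15.13 z 0.0079
[0.52532048 0.14113823 0.03170371] [-5.5 -1.7 12.9] [-0.5   2.22  0.04]
```

View pics/ov5.png

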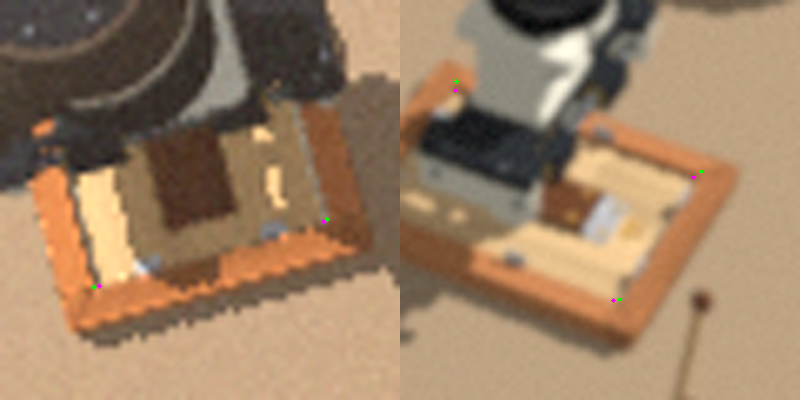

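The board lies flat at the expected height (0.0079 m), inside the recess, with the tabs over its foot edge (top view about (270,235) and (289,230)). I'll ease the sideways load and press a little harder.

>>> {"op": "jog_arm", "data": {
  "deltas": [
    [[-1,-0.04,-0.01,-0.04,0],[-1,0,0,-0.04,0],[-1,0,0,0,0],[-1,0,0,0,0]]
  ]
}}

```text
time_s: 18.23
tcp_pos: [0.5254, 0.1412, 0.0317]
eef_rot: [-180.0, 0.1, -164.8]
contact_force: [-6.5, -1.7, 21.4]
gripper_width: 0.04
gripper_force: 20.0
```

>>> {"op": "jog_arm", "data": {
  "deltas": [
    [[-1,-0.02,0,0,0],[-1,0,0,0,0],[-1,0,0,0,0],[-1,0,0,0,0],[-1,0,0,0,0],[-1,0,0,0,0]]
  ]
}}

```text
time_s: 18.98
tcp_pos: [0.5253, 0.1411, 0.0316]
eef_rot: [-180.0, 0.1, -164.8]
contact_force: [-5.9, -2.5, 19.1]
gripper_width: 0.0397
gripper_force: 20.0
```

```bash
python3 -c "
from plant import r
S=r.get_state();print(S['contact_force'].round(1),S['tcp_pos'].round(4));print(r.close_job())"
```

```text
[-5.9 -2.5 19.1] [0.5253 0.1411 0.0316]
the job is handed in; nothing more can be done
None
```

The backboard's foot edge is under both tabs and pushed to the foot wall; the board lies flat on the picture, still gripped and pressed down at about 19 N. The job was handed in at about 19 s. In the last pictures the frame had not visibly moved and both tabs lay over the foot edge, but I did not measure whether they bent.

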